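Lay a cheese log in its V-cradle and chock it

ROBOT

A 6-joint arm with a two-finger parallel gripper is mounted at the origin on the work surface. World frame = base frame: x ahead of the robot, y to its left, z up, the work surface at z = 0. Lengths are in m, angles in rad, forces in N, time in s.
With the tool pointing down it reaches from about 0.275 to 0.875 m from the base axis. Payload 12.5 kg.
Tool frame: the origin (TCP) lies on the centre line of the jaws, within the pads' length; the fingertips stand r.finger_overhang ahead of it and the grasp point (between the pads) lies 3 mm ahead of it (r.finger_overhang is the distance from the TCP to the fingertips, in m); z points along the fingers, y is the line along which they close (so a half turn about z gives the same grasp; the last joint's range is limited). The gripper opens to 85 mm and grips with 20 to 120 N. Pads are 22 mm wide; open, the fingers measure 114 mm over their backs; the gripper's body (76 mm by 85 mm) begins 54 mm behind the grasp point. The pads swing forward as they close: fully open they stand 13 mm farther back than shut.
Start: joints at [1.209, 0.351, 1.652, -0, 1.139, -0.085], TCP at [0.15, 0.529, 0.253] pointing down, gripper open.
Joint ranges: [-2.75, 2.75], [-0.79, 2.1], [0.01, 2.65], [-1.57, 4.71], [0.07, 3.14], [-2.87, 2.87]. Speed limits (rad/s): [2.22, 2.22, 2.79, 3.14, 3.14, 3.14].

INTERFACE

Orientations are given as a unit quaternion [x, y, z, w].
In Python, from cell import r, optics gives the robot as it stands. The module is installed in compiled form; this text tells all that it offers. Calls block until the motion is done:
- r.move_to(position, orientation): joint-space move of the TCP to a pose.
- r.move_linear(position, rot=None, vel=0.15): straight line of the TCP; rot=None keeps the orientation; vel is the mean speed in m/s.
- r.set_joints(angles): joint-space move.
- r.set_gripper(opening, squeeze=None): opening from 0.0 (shut) to 1.0 (fully open); squeeze is the grip in N (None keeps the last); returns when the fingers have stopped.
- r.sleep(seconds).
- r.inverse_kinematics(position, orientation): joint angles nearest the present ones, or None.
- optics.get_image(name): name is "scene" or "side" or "wrist"; returns a dict with "pixels" (480x640x3 uint8, red, green, blue), "depth" (480x640 float32, m along the optical axis (not along the pixel's ray), 0 where there is no reading), "fx", "fy", "cx", "cy" (pixels), "D" ([k1, k2, p1, p2, k3] as OpenCV has them; the pictures are not rectified), "camera_from_world" (4x4, takes a point from world to camera coordinates); the wrist camera has in their place "mount" (4x4, takes a point from camera to tool coordinates, whose origin is the TCP and whose axes are the flange's). Camera axes: x right, y down, z forward; pixel columns grow to the right and rows downward; lengths in m; the calibration is good to about 2 mm. A picture is of the moment at which its call begins: read the wrist's pose just before it.
A pose or a line that the arm cannot do raises r.PlanningError and nothing moves.
- r.hand_in(): hands the job in; it is judged then, once.
Readings, each from a call of its own:
- r.current_t(): time.
- r.current_q(): joint angles.
- r.current_qvel(): joint speeds.
- r.current_effort(): joint torques, N m.
- r.current_tool_pos(): TCP position.
- r.current_ee_rot(): TCP orientation.
- r.current_contact_force(): force on the tool from outside, world axes, zero at the start.
- r.current_torque(): the same for the moment, N m.
- r.current_opening(): opening from 0.0 (shut) to 1.0 (fully open).
- r.current_finger_force(): force on a finger pad.
Only numpy, scipy, OpenCV 4.12 (cv2) and the standard library are available. Lean on these libraries where they do the work, as an engineer would, in place of code of your own. Each camera call takes 0.05 s, during which the arm holds its last target. There are 200 camera calls.

TASK

On the cheese counter, lay the long round cheese log lengthwise in the V of the wooden cradle, roughly centred, without dropping it. Then set the wooden chock on the cradle's board between the two saddles, on the side of the low flank, and slide it in parallel to the log until it is close up against it, so that the log cannot roll out; finish with both released.

Things in the scene. Friction and masses are not known exactly. Their poses are not given: they have to be found in the camera images.
- log: Long smoked cheese log: brown cylinder, 48 mm in diameter, 230 mm long, about 0.4 kg, two pale cords round it; lies on the counter and can roll. Origin at its centre (on the axis, mid length); x along the log. The short thick log standing on end is not wanted.
- chock: Wooden chock, about 75 g, on its wide sole, two opposite sides sloping in like a roof with a flat top: 50 mm long along x (upright end faces, to grip), 72 mm wide along y at the sole, 36 mm at the top, 36 mm high. Origin at the centre of the sole, z up; same either way round. Not the plain rectangular blocks nearby.
- cradle: Fixed wooden V-cradle: dark board 16 mm thick, 210 (x) by 180 mm (y -50 to +130), two 20 mm thick saddles at x = -85 and +85. Each has a lopsided V: steep flank on -y, 54 mm high over the counter; low 20 degree flank on +y, rising to 40 mm at y = +37. Origin on the counter under the V's middle, z up. The seated log lies along x, its axis at y = 0, z = 52 mm, its underside 12 mm over the board.
- chock_spot (a point): Where the chock's sole centre goes: on the cradle's bare board top (16 mm over the counter), midway between the saddles (150 mm clear), at y = +48 mm in the cradle's frame; axes as the cradle's. A chock here, x along the cradle's x, is 3 mm clear of the seated log with its sloping toe under the log's side: lower it 20 mm or more farther out (+y), then slide it in level.

How it is judged:
On the way, in this order (a step that is already met when the one before it is completed fails the run):
1. the log lies in the V of the cradle, let go and at rest (x of log in the frame of cradle between -0.025 and 0.025 m and y of log in the frame of cradle between -0.012 and 0.012 m and z of log in the frame of cradle between 0.044 and 0.06 m and angle between the x axis of log and the x axis of cradle, either way round below 0.18 rad and linear speed of log below 0.03 m/s and angular speed of log below 0.3 rad/s and contact force between the fingers and log below 0.3 N), for 0.2 s.
2. the chock stands on the board on the low-flank side, close against the log, let go (x of log in the frame of cradle between -0.025 and 0.025 m and y of log in the frame of cradle between -0.012 and 0.012 m and z of log in the frame of cradle between 0.044 and 0.06 m and angle between the x axis of log and the x axis of cradle, either way round below 0.18 rad and linear speed of each of log, chock below 0.03 m/s and angular speed of log below 0.3 rad/s and x of chock in the frame of cradle between -0.035 and 0.035 m and y of chock in the frame of cradle between 0.036 and 0.062 m and z of chock in the frame of cradle between 0.01 and 0.022 m and angle between the x axis of chock and the x axis of cradle, either way round below 0.26 rad and angle between chock's own z axis and vertical below 0.12 rad and contact force between the fingers and chock below 0.3 N), for 0.2 s.
At the end, for the whole second after the job is handed in: Log in the V: centre within 25 mm lengthwise, 12 mm sideways, 8 mm in height of its seat, 10 degrees along. Chock flat on the board on the low-flank (+y) side: centre 36 to 62 mm from the centre line, within 35 mm of the middle, 15 degrees of parallel. Both released, at rest (all of step 2 and contact force between the fingers and log below 0.3 N); the robot touches nothing.
It fails at once if the log is dropped (falls free of the fingers for more than about 25 mm) (linear speed of log above 0.7 m/s and contact force between the fingers and log below 0.3 N).
It also fails if it takes over 56 s, if anything falls off the work surface, if the arm or the gripper's body presses on something with over 40 N, if the wrist force passes 120 N, or if a joint passes its speed limit or range.

## Working session

There is one attempt and no reset: what is moved stays moved. The work goes in short steps, each a Python script; the robot and the scene stay as the last script left them, time stands still between calls to the robot, and variables do not carry over. Pictures are saved under pics/ and viewed, at most 10 in all, crops included, and the job is handed in when it is done.

```bash
mkdir -p pics && cat > h.py <<'E'
import numpy as np, cv2, pickle
from cell import r, optics
def K(d): return np.array([[d["fx"],0,d["cx"]],[0,d["fy"],d["cy"]],[0,0,1.]])
def snap(n,tag):
    d=optics.get_image(n); pickle.dump(d,open(f"pics/{tag}.pkl","wb")); cv2.imwrite(f"pics/{tag}.png",d["pixels"][:,:,::-1]); return d
def cloud(d):
    v,u=np.mgrid[0:480,0:640]; p=np.stack([u.ravel(),v.ravel()],1).astype(np.float64)
    n=cv2.undistortPoints(p[:,None],K(d),np.array(d["D"],float))[:,0]
    z=d["depth"].ravel().astype(float); c=np.c_[n*z[:,None],z,np.ones(len(z))]
    w=(c@np.linalg.inv(d["camera_from_world"]).T)[:,:3]; w[z<=0]=np.nan
    return w.reshape(480,640,3)
E
python3 - <<'E'
from h import *
a=snap("scene","s0");b=snap("side","d0")
for d in(a,b):
    print(np.linalg.inv(d["camera_from_world"]).round(3).tolist())
print(r.finger_overhang,r.current_ee_rot(),r.current_t())
E
```

```text
[[0.742, 0.491, -0.457, 1.068], [0.671, -0.536, 0.513, -0.592], [0.006, -0.687, -0.727, 0.905], [0.0, 0.0, 0.0, 1.0]]
[[0.977, -0.125, 0.171, 0.351], [-0.211, -0.519, 0.828, -0.794], [-0.015, -0.846, -0.534, 0.592], [0.0, 0.0, 0.0, 1.0]]
0.022 [ 1.37958397e-01  9.90437894e-01 -4.94528586e-04 -1.15609439e-04] 0.1
```

View pics/s0.png

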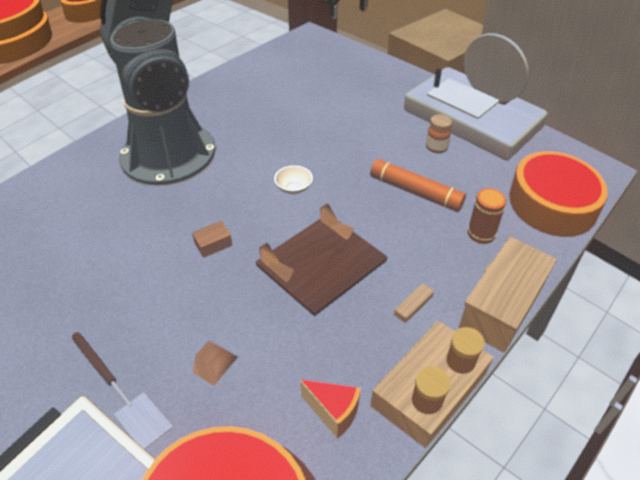

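View pics/d0.png

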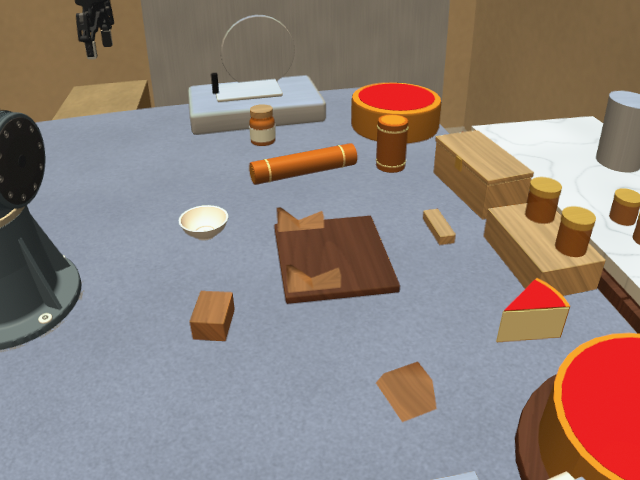

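The scene view shows the log at (417,184), its ends at (378,170) and (460,200). The cradle board is centred near (322,262) with its saddles on the left side, at (275,263) and (336,222). The chock is at (213,362). In the side view the log is at (303,163), the board at (335,258) and the chock at (407,390). Next I segment them with the depth data.

```bash
cat > m0.py <<'E'
from h import *
s=pickle.load(open("pics/s0.pkl","rb"));d=pickle.load(open("pics/d0.pkl","rb"))
W={"s":cloud(s),"d":cloud(d)}
def box(k,u0,u1,v0,v1,z0,z1):
    p=W[k][v0:v1,u0:u1].reshape(-1,3); return p[(p[:,2]>z0)&(p[:,2]<z1)]
def rect(p):
    (c,sz,a)=cv2.minAreaRect((p[:,:2]*1000).astype(np.float32)); return len(p),np.round(c,1),np.round(sz,1),round(a,1),p[:,2].mean().round(4)
print("table",np.nanmedian(W["s"][200:220,150:180,2]),np.nanmedian(W["d"][200:230,120:160,2]))
for n,b in dict(log=[("s",366,468,155,212,.012,.06),("d",246,360,142,186,.012,.06)],
  board=[("s",250,390,200,314,.011,.021),("d",270,400,205,300,.011,.021)],
  sadd=[("s",250,390,200,314,.028,.06),("d",270,400,205,300,.028,.06)],
  chock=[("s",185,242,335,390,.006,.05),("d",370,440,355,425,.006,.05)],
  chocktop=[("s",185,242,335,390,.0335,.045),("d",370,440,355,425,.0335,.045)]).items():
    P=[]
    for q in b:
        p=box(*q);P.append(p);print(n,q[0],rect(p),"zmax",p[:,2].max().round(3))
    print(n,"both",rect(np.vstack(P)))
    if n=="sadd":
        for p in P:
            _,lab,c=cv2.kmeans(p.astype(np.float32),2,None,(3,50,1e-5),5,0); print("  saddles",c.round(4).tolist(),p[p[:,2]>.049].round(3)[::15].tolist()[:8])
E
python3 m0.py
```

```text
table -0.000991404057540446 0.0004598688115285965
log s (1871, array([561.5, 299.3]), array([231.6,  45. ]), 10.2, np.float64(0.036)) zmax 0.052
log d (2276, array([545.8, 375.1]), array([229.7, 198.3]), 10.7, np.float64(0.035)) zmax 0.051
log both (4147, array([547.5, 374.8]), array([232. , 198.8]), 10.3, np.float64(0.0355))
board s (5988, array([545.9, -11.4]), array([212.8, 183.6]), 85.8, np.float64(0.0153)) zmax 0.021
board d (6935, array([543.9,  -9.8]), array([215.2, 180.7]), 85.8, np.float64(0.0159)) zmax 0.021
board both (12923, array([545.7, -10. ]), array([215.3, 184.3]), 85.8, np.float64(0.0156))
sadd s (716, array([501.1,  -8.2]), array([195. ,  86.1]), 85.5, np.float64(0.0387)) zmax 0.056
sadd d (1052, array([500.3,  -6. ]), array([195.8,  81.6]), 85.7, np.float64(0.0381)) zmax 0.056
sadd both (1768, array([501.7,  -7. ]), array([197.5,  86. ]), 85.8, np.float64(0.0383))
  saddles [[0.49059998989105225, -0.09369999915361404, 0.03869999945163727], [0.5020999908447266, 0.07580000162124634, 0.038600001484155655]] [[0.468, 0.092, 0.051], [0.473, 0.083, 0.053], [0.468, 0.072,
[... 314 characters left out ...]
 0.055], [0.466, 0.071, 0.054], [0.466, 0.071, 0.049], [0.466, -0.078, 0.05], [0.463, -0.087, 0.053], [0.457, -0.092, 0.055]]
chock s (1040, array([ 566.3, -324.2]), array([54.4, 65.5]), 12.2, np.float64(0.0274)) zmax 0.04
chock d (2079, array([ 566.1, -322.8]), array([52.5, 66.2]), 9.9, np.float64(0.0269)) zmax 0.039
chock both (3119, array([ 566.8, -323.2]), array([54.5, 66.5]), 9.1, np.float64(0.0271))
chocktop s (475, array([ 566.9, -323.6]), array([52.9, 38.3]), 13.0, np.float64(0.0359)) zmax 0.04
chocktop d (946, array([ 565.8, -321.5]), array([50.9, 42.1]), 10.2, np.float64(0.0359)) zmax 0.039
chocktop both (1421, array([ 566.5, -321.6]), array([52.2, 42.5]), 10.6, np.float64(0.0359))
```

```bash
cat >> h.py <<'E'
def down(deg):  # tool z down, tool y at world angle deg
    a=np.radians(deg); x,y=np.cos((a+np.pi/2)/2),np.sin((a+np.pi/2)/2)
    # tool y = (2xy, y^2-x^2) = (sin 2t, -cos 2t), t half angle
    return [x,y,0,0]
CYAW=np.radians(-94.2); CX=np.array([np.cos(CYAW),np.sin(CYAW)]); CY=np.array([-CX[1],CX[0]]); CO=np.array([.5050,-.0076])
def C(x,y,z): return [*(CO+x*CX+y*CY),z]
E
python3 - <<'E'
from h import *
from scipy.spatial.transform import Rotation as R
print(R.from_quat(down(100.2)).as_matrix().round(2)[:,1:].tolist())
q=down(100.2)
r.move_to([.561,.300,.15],q); r.move_linear([.561,.300,.030],vel=.12)
print(r.current_t(),r.current_contact_force())
r.set_gripper(0.0,40); print("open",r.current_opening(),r.current_finger_force(),r.current_tool_pos())
r.move_linear([.561,.300,.08],vel=.1); print(r.current_t(),r.current_opening(),r.current_finger_force(),r.current_contact_force())
r.move_linear([.561,.300,.22],vel=.2)
snap("side","d1");snap("scene","s1")
E
```

```text
[[-0.18, 0.0], [0.98, 0.0], [0.0, -1.0]]
3.0083 [ 0.72836031 -0.45602651 -0.40305493]
open 0.5469515565165071 40.65703332424164 [0.56127771 0.30011149 0.03067577]
4.1 0.5430376960836973 41.59184753894806 [-0.26931512  0.25164571 -3.77330757]
```

View pics/d1.png

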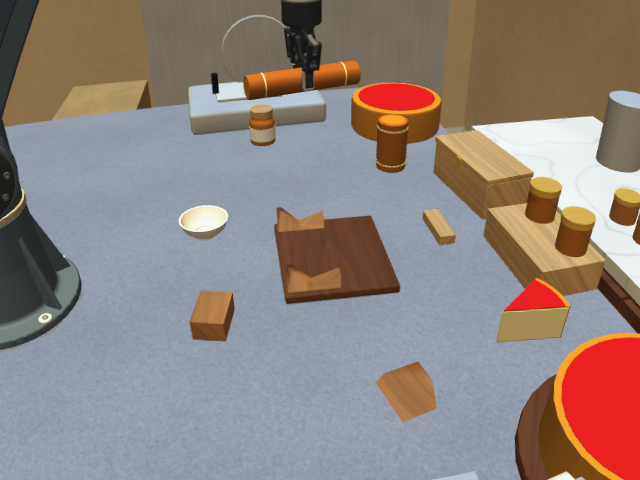

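The log is held level near its middle, with its ends at about (250,83) and (355,75) and the gripper at (303,75). I move it above the cradle and measure its offset and tilt in the hand.

```bash
python3 - <<'E'
from h import *
q=down(-4.2)
r.move_to(C(0,0,.20),q); r.move_linear(C(0,0,.125),vel=.15)
print(r.current_t(),r.current_tool_pos(),r.current_q().round(2))
for n in("scene","side"):
    d=snap(n,n+"2"); w=cloud(d)
    hsv=cv2.cvtColor(d["pixels"],cv2.COLOR_RGB2HSV)
    p=w.reshape(-1,3); c=np.c_[(p[:,:2]-CO)@CX,(p[:,:2]-CO)@CY,p[:,2]]
    m=(abs(c[:,0])<.16)&(abs(c[:,1])<.035)&(c[:,2]>.085)&(c[:,2]<.15)&(hsv[...,1].ravel()>130)
    c=c[m]; l=np.polyfit(c[:,0],c[:,2],1); ly=np.polyfit(c[:,0],c[:,1],1)
    print(n,m.sum(),"x",np.percentile(c[:,0],[.5,99.5]).round(4),"z slope",l.round(4),"y slope",ly.round(4),"zmax",c[:,2].max().round(4),"ymin/max",np.percentile(c[:,1],[1,99]).round(4))
E
```

```text
6.8917 [ 0.50554563 -0.007322    0.12556874] [-0.11  0.45  1.87  0.    0.82 -0.03]
scene 1289 x [-0.1097  0.1162] z slope [-0.002   0.1372] y slope [-0.0047  0.0096] zmax 0.1496 ymin/max [-0.0125  0.0242]
side 2373 x [-0.0597  0.1172] z slope [-0.1077  0.1395] y slope [-0.0161 -0.0006] zmax 0.1455 ymin/max [-0.0236  0.0227]
```

View pics/scene2.png

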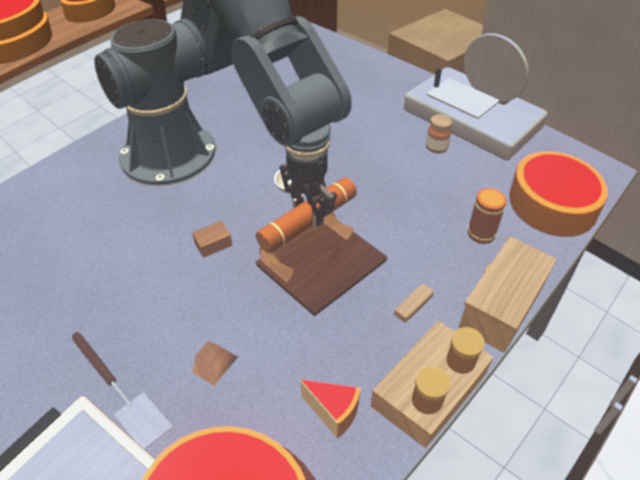

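The log is level, aligned and centred (about 3 mm off in x), running from (262,238) to (350,187) above the saddles. Lowering until contact.

```bash
python3 - <<'E'
from h import *
f0=r.current_contact_force()[2]
r.move_linear(C(-.003,0,.066),vel=.1)
z=.066
while z>.0555:
    z-=.0015; r.move_linear(C(-.003,0,z),vel=.03); f=r.current_contact_force()-[0,0,f0]
    print(round(z,4),f.round(2))
    if f[2]>4 : break
t=r.current_opening()
r.set_gripper(t+.04); r.sleep(.2); print(r.current_finger_force(),r.current_tool_pos())
r.set_gripper(1.0); r.sleep(.2)
r.move_linear(C(-.003,0,.20),vel=.25); print(r.current_t())
s=snap("scene","s3"); w=cloud(s); p=w.reshape(-1,3); c=np.c_[(p[:,:2]-CO)@CX,(p[:,:2]-CO)@CY,p[:,2]]
c=c[(abs(c[:,0])<.16)&(abs(c[:,1])<.05)&(c[:,2]>.058)&(c[:,2]<.085)]
t=c[c[:,2]>.070]
print("x",np.percentile(c[:,0],[.5,99.5]),"top y",t[:,1].mean(),"zmax",np.percentile(c[:,2],99),np.polyfit(c[:,0],c[:,1],1))
E
```

```text
0.0645 [-1.2   0.2   0.67]
0.063 [ 0.8  -1.13  1.7 ]
0.0615 [0.26 0.43 0.43]
0.06 [-0.52  0.41 -0.07]
0.0585 [-1.95 -0.19  8.53]
0.0 [ 0.5052777  -0.00460081  0.05848853]
10.7667
x [-0.11414333  0.11412939] top y 0.0024806300214993498 zmax 0.07755044978061913 [-0.00768141  0.00763926]
```

View pics/s3.png

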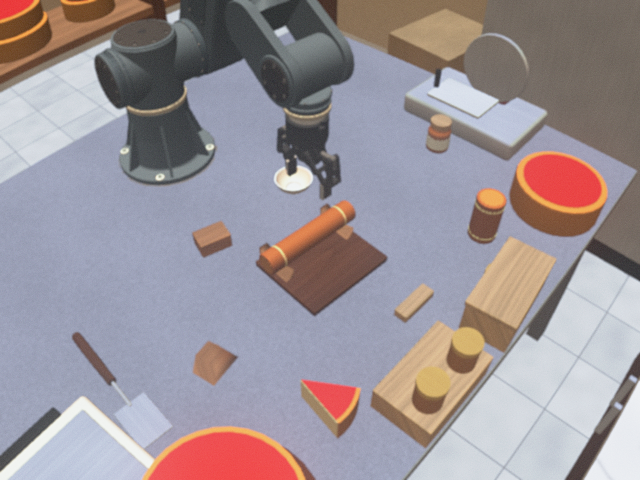

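The log is seated in the V from (267,255) to (350,212), centred and at the right height. Now the chock.

```bash
python3 - <<'E'
from h import *
q=down(11); p=[.5662,-.3225]
r.move_to([*p,.13],q); r.move_linear([*p,.028],vel=.12); f0=r.current_contact_force()
r.set_gripper(0.0,30); print(r.current_t(),r.current_opening(),r.current_finger_force())
r.move_linear([*p,.06],vel=.1); r.move_linear([*p,.19],vel=.25); print(r.current_opening(),r.current_finger_force(),r.current_contact_force()-f0)
r.move_to(C(0,.080,.17),down(85.8)); print(r.current_t(),r.current_tool_pos(),r.current_q().round(2))
r.move_linear(C(0,.080,.08),vel=.15)
for n in("scene","side"):
    d=snap(n,n+"4"); w=cloud(d).reshape(-1,3); c=np.c_[(w[:,:2]-CO)@CX,(w[:,:2]-CO)@CY,w[:,2]]
    c=c[(abs(c[:,0])<.06)&(abs(c[:,1]-.08)<.05)&(c[:,2]>.03)&(c[:,2]<.1)]
    print(n,len(c),"y",np.percentile(c[:,1],[1,99]).round(4),"zmin",np.percentile(c[:,2],1).round(4))
i=np.hstack([cv2.imread("pics/scene4.png")[150:350,220:420],cv2.imread("pics/side4.png")[130:330,240:440]])
cv2.imwrite("pics/c4.png",cv2.resize(i,(800,400)))
E
```

```text
13.4917 0.57691400185898 32.395867109298706
0.5752752400323112 31.684470176696777 [ 0.62659787  0.76322093 -0.70255632]
15.8083 [ 0.58482708 -0.01426106  0.16954031] [-0.1   0.51  1.63 -0.    1.   -1.6 ]
scene 852 y [0.0548 0.1146] zmin 0.0517
side 1121 y [0.0424 0.1102] zmin 0.0526
```

View pics/c4.png

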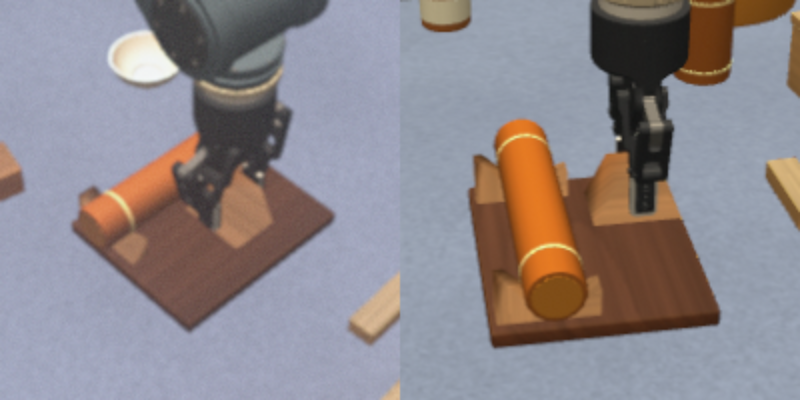

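The chock is held level, sole at about 52 mm, parallel to the log and about 2 mm nearer to it than the TCP. I lower it, slide it in to about y=50 mm and release.

```bash
python3 - <<'E'
from h import *
f0=r.current_contact_force(); z=.048
r.move_linear(C(0,.080,z),vel=.1)
while z>.0415:
    z-=.001; r.move_linear(C(0,.080,z),vel=.03); f=r.current_contact_force()-f0
    if f[2]>3: break
print("touch",z,f.round(2))
y=.080
for y in (.065,.058,.055,.0525,.051):
    r.move_linear(C(0,y,z+.0003),vel=.04); f=r.current_contact_force()-f0; print(y,f.round(2))
    if f[:2]@CY>6: break
r.set_gripper(r.current_opening()+.05); r.sleep(.2); r.set_gripper(.85); r.sleep(.2)
r.move_linear(C(0,y+.004,.16),vel=.15); r.move_linear(C(0,.10,.25),vel=.25); print(r.current_t())
for n in("scene","side"):
    d=snap(n,n+"5"); w=cloud(d).reshape(-1,3); c=np.c_[(w[:,:2]-CO)@CX,(w[:,:2]-CO)@CY,w[:,2]]
    k=c[(abs(c[:,0])<.06)&(abs(c[:,1]-.062)<.037)&(c[:,2]>.021)&(c[:,2]<.06)]; t=k[k[:,2]>.048]
    print(n,"chock y max",np.percentile(k[:,1],99).round(4),"top",[np.round(v,1) for v in cv2.minAreaRect((t[:,:2]*1000).astype(np.float32))],np.percentile(t,[1,99],axis=0).round(4).tolist())
    l=c[(abs(c[:,0])<.16)&(abs(c[:,1])<.05)&(c[:,2]>.060)&(c[:,2]<.085)]
    print(" log x",np.percentile(l[:,0],[.5,99.5]).round(4),"y",np.percentile(l[:,1],[1,99]).round(4),"zmax",np.percentile(l[:,2],99).round(4))
i=np.hstack([cv2.imread("pics/scene5.png")[150:350,220:420],cv2.imread("pics/side5.png")[130:330,240:440]])
cv2.imwrite("pics/c5.png",cv2.resize(i,(800,400)))
E
```

```text
touch 0.044 [-3.83 -0.89  8.22]
0.065 [-3.61 -0.14 11.03]
0.058 [-1.97 -0.39  9.21]
0.055 [-0.25 -0.35  8.71]
0.0525 [ 0.53 -0.57  8.33]
0.051 [ 0.24 -1.67  7.42]
22.15
scene chock y max 0.0826 top [array([13.3, 49.1]), array([90.6, 48.2]), np.float64(0.0)] [[-0.0237, 0.0252, 0.0481], [0.0302, 0.0696, 0.0565]]
 log x [-0.1144  0.1141] y [-0.0175  0.0236] zmax 0.0774
side chock y max 0.0795 top [array([ 0.9, 47.1]), array([41. , 54.2]), np.float64(89.7)] [[-0.025, 0.0278, 0.0482], [0.0273, 0.0664, 0.0544]]
 log x [-0.1147  0.1138] y [-0.0236  0.0201] zmax 0.0772
```

View pics/c5.png

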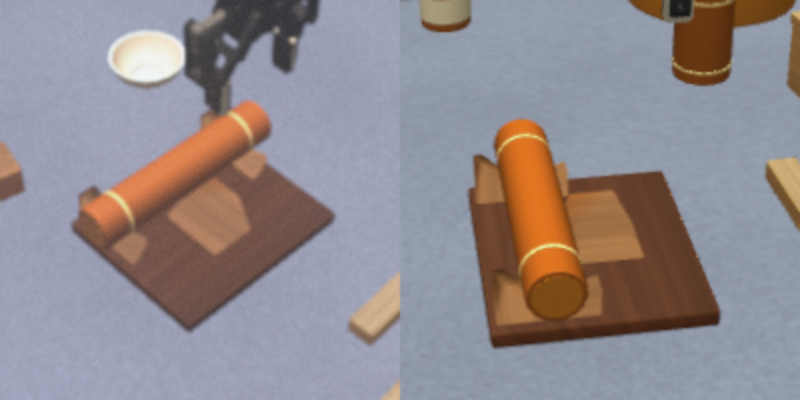

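The chock stands flat and parallel, close against the log: its centre is at y ≈ 48 mm and x ≈ 2 mm. The log is still seated and the gripper is clear.

```bash
python3 -c "
from cell import r
print(r.hand_in(), r.current_t())"
```

```text
the job is handed in; nothing more can be done
the job is handed in; nothing more can be done
```

The job is handed in after about 22 s of the 56 s allowed: the log lies centred in the V, and the chock stands flat and parallel at y ≈ 48 mm, close against it, with both released. The hand-in call did not return a verdict.

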